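# Make up the video kit and the travel kit

### The job

Make up two camera kits from the stock on the desk. Video kit, in the three-bay tray: the camera cage in the long bay, and the grey lens rear cap and the ball head in the two square bays, one in each; travel kit, in the two-bay tray: the compact camera in the wide bay and the glass prism in the narrow bay. Set each thing flat on the floor of its bay, the same way up as it is now and not resting on a lip, and leave the spare battery and the steel mounting knob where they are.

Things in the scene. Friction and masses are not known exactly. Their poses are not given: they have to be found in the camera images.
- cage: Camera cage: open rectangular frame of black aluminium standing upright, 36 deep (its x) x 110 long (its y) x 68 high (mm), bars 10 thick at the sides and foot, 12 at the top (top bar 36 wide, from 56 to 68 above the foot), nothing inside. Can be taken across its 36 mm depth at the middle of the top bar. Origin: centre of its underside. About 0.22 kg.
- rear_cap: Plastic lens rear cap in plain grey: flat ribbed round disc with a round rim line on top, 56 mm diameter, 26 mm high, lying flat. Origin: centre of its underside, z up. About 30 g.
- prism: Clear glass triangular prism lying on one of its long faces, ridge up: 58 mm long (along its y), base 40 mm wide (its x), ridge 34.6 mm high. The two triangular ends are upright and parallel, 58 mm apart (grasp there); the long sides slope. Origin: centre of its underside. About 0.1 kg.
- ball_head: Small tripod ball head standing upright: black round base 40 mm diameter and 32 mm high, steel ball, then a 33 mm round aluminium plate from 50 to 58 mm height and a thin brass stud to 65 mm. Origin: centre of its underside, z up. About 0.16 kg.
- camera: Compact camera lying on its back, lens up, on a small round white turntable (112 mm across, 22 mm high, fixed to the table and not turning). Black body 56 (its x) x 98 (its y) x 28 mm thick, round lens barrel of 42 mm diameter standing up to 39 mm, near the middle. Can be taken across its 56 mm sides at the middle. Origin: centre of its underside. About 0.24 kg.
- tray3: Three-bay kit tray, fixed to the table: grey, with dark wooden lips, 160 (its x) x 184 (its y) mm. Floor 6 mm above the table, lips and dividers 4 mm thick, tops at 12 mm (6 above the floor). One long bay: inside 66 (x) x 176 (y) mm, centre at x = +43, y = 0; two nearly square bays: inside about 82 (x) x 86 (y) mm, centres at x = -35, y = +45 and y = -45 (mm in the tray's frame). Origin: centre of its underside, at table height; it may be on either side and turned a little.
- tray2: Two-bay kit tray, fixed to the table: the same make, 154 (its x) x 150 (its y) mm, floor 6 mm above the table, lips and one divider 4 mm thick, tops at 12 mm. Wide bay: inside 84 (x) x 142 (y) mm, centre at x = -31, y = 0; narrow bay: inside 58 (x) x 142 (y) mm, centre at x = +44, y = 0 (mm in the tray's frame). Origin: centre of its underside, at table height; it may be on either side and turned a little.
- battery: Bystander: spare battery, small dark block 34 x 24 x 20 mm high, lying among the stock. To be left alone. Origin: centre of its underside.
- thumb_knob: Bystander: steel mounting knob, 30 mm disc 10 mm high with a 12 mm brass stem up to 24 mm, standing among the stock. To be left alone. Origin: centre of its underside.

How it is judged:
At the end, for the whole second after the job is handed in: Each of the five things lies in its own bay (centre inside it), on the bay floor within 3.5 mm, the way up it was (within 0.06 rad), released and at rest; cap and ball head may take either square bay, one each. Battery and knob are upright and under 20 mm from their starting places (z of cage in the frame of tray3 between 0.002 and 0.0095 m and angle between each of cage, rear_cap, ball_head, camera, prism's own z axis and vertical below 0.06 rad and linear speed of each of cage, rear_cap, ball_head, camera, prism below 0.03 m/s and angular speed of each of cage, rear_cap, ball_head, camera, prism below 0.3 rad/s and z of rear_cap in the frame of tray3 between 0.002 and 0.0095 m and z of ball_head in the frame of tray3 between 0.002 and 0.0095 m and z of camera in the frame of tray2 between 0.002 and 0.0095 m and z of prism in the frame of tray2 between 0.002 and 0.0095 m and x of cage in the frame of tray3 between 0.025 and 0.061 m and y of cage in the frame of tray3 between -0.036 and 0.036 m and x of camera in the frame of tray2 between -0.048 and -0.014 m and y of camera in the frame of tray2 between -0.025 and 0.025 m and x of prism in the frame of tray2 between 0.032 and 0.056 m and y of prism in the frame of tray2 between -0.045 and 0.045 m and ((x of rear_cap in the frame of tray3 between -0.051 and -0.019 m and y of rear_cap in the frame of tray3 between 0.027 and 0.063 m and x of ball_head in the frame of tray3 between -0.058 and -0.012 m and y of ball_head in the frame of tray3 between -0.07 and -0.02 m) or (x of rear_cap in the frame of tray3 between -0.051 and -0.019 m and y of rear_cap in the frame of tray3 between -0.063 and -0.027 m and x of ball_head in the frame of tray3 between -0.058 and -0.012 m and y of ball_head in the frame of tray3 between 0.02 and 0.07 m)) and distance of each of battery, thumb_knob from where it was at the start of the episode below 0.02 m and angle between each of battery, thumb_knob's own z axis and vertical below 0.2 rad); the robot touches nothing.
It fails at once if the spare battery is knocked out of its place (30 mm or more) (distance of battery from where it was at the start of the episode above 0.03 m).
It fails at once if the steel mounting knob is knocked out of its place (30 mm or more) (distance of thumb_knob from where it was at the start of the episode above 0.03 m).
It also fails if it takes over 131 s, if anything falls off the work surface, if the arm or the gripper's body presses on something with over 40 N, if the wrist force passes 120 N, or if a joint passes its speed limit or range.

### The arm

A 7-joint arm with a two-finger parallel gripper is mounted at the origin on the work surface. World frame = base frame: x ahead of the robot, y to its left, z up, the work surface at z = 0. Lengths are in m, angles in rad, forces in N, time in s.
With the tool pointing down it reaches from about 0.4 to 0.875 m from the base axis. Payload 19.3 kg.
Tool frame: the origin (TCP) lies midway between the tips of the shut fingers; the grasp point (between the pads) lies 19 mm behind it; z points along the fingers, y is the direction in which the jaws open and shut (so a half turn about z gives the same grasp; the last joint's range is limited). The gripper opens to 85 mm and grips with 20 to 120 N. Pads are 22 mm wide; open, the fingers measure 114 mm over their backs; the gripper's body (76 mm by 85 mm) begins 54 mm behind the grasp point. The pads swing forward as they close: fully open they stand 13 mm farther back than shut.
Start: joints at [-1.216, 0.521, -0.036, 1.599, 0.021, 1.021, -0.113], TCP at [0.258, 0.569, 0.231] pointing down, gripper open.
Joint ranges: [-2.91, 2.91], [-0.3, 2.13], [-1.5, 1.42], [0.17, 2.43], [-1.26, 4.41], [0.16, 1.93], [-2.52, 2.52]. Speed limits (rad/s): [1.89, 1.89, 2.39, 2.39, 3.01, 3.01, 3.01].

### API

Orientations are given as a 3x3 rotation matrix whose columns are the frame's x, y, z axes.
In Python, from workcell import read_state, read_camera, get_calibration, close_job gives the robot as it stands. The module is installed in compiled form; this text tells all that it offers.
- The arm moves only by the shell command python3 -m pendant 'ROWS'. ROWS is JSON, a list of rows, each a list of 3 entries, a list of its own where there are three numbers: the shift along the tool's x, y, z in m, then the turn about the tool's z in rad, then the opening, from 0 (shut) to 1 (fully open). In form: [[[dx, dy, dz], yaw, claw], ...]. A call has exactly 10 rows; each row is the pose to reach, as a shift and turn from the pose commanded when the call began, along the tool's axes at that moment; what a row does not reach only later rows make up. A row lasts 1/8 s, in which the tool goes at most 62.5 mm and 10.7 degrees, less where a joint would pass 70% of its speed; a pose out of reach is approached as far as the arm can. A call with a gripper value outside its range is refused whole. The fingers move at their own pace and stop on an object; the grip force is fixed at half the most. Time passes only in rows, so rows that repeat a pose let the fingers close, or fill a call up. It gives the time, the measured TCP pose, the force and the opening at its end, in the units of the state.
- read_state(): the state, without advancing time (a new reading comes with each control period).
- read_camera(name): name is "side" or "top" or "wrist"; returns the picture (400x640x3 uint8, red, green, blue); there is no depth.
- get_calibration(name): a dict with "vfov" (degrees; the focal length in pixels is half the picture's height over the tangent of half this angle, whatever the lens; pixels are square), "cx", "cy" (the principal point, pixels), "world_from_camera" (4x4, takes a point from camera to world coordinates); the wrist camera has in their place "tool_from_camera" (4x4, takes a point from camera to tool coordinates, whose origin is the TCP and whose axes are the flange's). Camera axes: x right, y down, z forward; pixel columns grow to the right and rows downward; lengths in m; the calibration is good to about 2 mm. A picture is of the moment at which its call begins: read the wrist's pose just before it. get_calibration takes no time and is no camera call.
- close_job(): hands the job in, once; it reports no verdict.
The state is a dict: "t": time; "joint_positions": joint angles; "qd": joint speeds; "joint_efforts": joint torques, N m; "ee_pos": TCP position; "tcp_rot": TCP orientation; "ft_force": force on the tool from outside, world axes, zero at the start; "torque": the same for the moment, N m; "width": opening from 0.0 (shut) to 1.0 (fully open).
Only numpy, scipy, OpenCV 4.12 (cv2) and the standard library are available. Lean on these libraries where they do the work, as an engineer would, in place of code of your own. Each camera call takes 0.05 s, during which the arm holds its last target.

## Working session

There is one attempt and no reset: what is moved stays moved. The work goes in short steps, Python scripts to look and compute and a shell command to move; the robot and the scene stay as the last step left them, time stands still between calls to the robot, and variables do not carry over. Pictures are saved under pics/ and viewed, and the job is handed in when it is done.

```bash
mkdir -p pics
cat > h.py <<'E'
import numpy as np, cv2
from workcell import *
def cal(n):
    c=get_calibration(n); f=200/np.tan(np.radians(c['vfov'])/2)
    return c,f
def T_of(n,s=None):
    c,f=cal(n)
    if n=='wrist':
        s=s or read_state(); T=np.eye(4);T[:3,:3]=np.array(s['tcp_rot']);T[:3,3]=s['ee_pos']
        return c,f,T@np.array(c['tool_from_camera'])
    return c,f,np.array(c['world_from_camera'])
def ray(cft,u,z):
    c,f,T=cft; u=np.atleast_2d(u).astype(float)
    d=np.c_[(u[:,0]-c['cx'])/f,(u[:,1]-c['cy'])/f,np.ones(len(u))]@T[:3,:3].T
    o=T[:3,3]; return o+d*((z-o[2])/d[:,2])[:,None]
def proj(cft,P):
    c,f,T=cft; q=(np.atleast_2d(P)-T[:3,3])@T[:3,:3]
    return np.c_[q[:,0]/q[:,2]*f+c['cx'],q[:,1]/q[:,2]*f+c['cy']]
def save(im,name): cv2.imwrite('pics/'+name,im[:,:,::-1])
E
python3 - <<'E'
from h import *
s=read_state()
print({k:np.round(v,3).tolist() for k,v in s.items()})
for n in ('top','side','wrist'):
    c,f,T=T_of(n,s); print(n,f,c['cx'],c['cy'],np.round(T,3).tolist())
    save(read_camera(n),n+'0.png')
E
```

```text
{'t': 0.0, 'joint_positions': [-1.216, 0.522, -0.036, 1.6, 0.021, 1.021, -0.113], 'qd': [0.002, -0.0, -0.001, -0.001, 0.001, -0.001, -0.001], 'joint_efforts': [0.002, -92.713, 1.981, -36.991, 0.018, 0.009, -0.0], 'ee_pos': [0.258, 0.569, 0.231], 'tcp_rot': [[-0.911, 0.412, -0.0], [0.412, 0.911, -0.001], [-0.0, -0.001, -1.0]], 'ft_force': [-0.835, -0.432, 0.205], 'torque': [0.043, -0.053, -0.074], 'width': 1.001}
top 390.84670071867464 325.33745052077217 201.220372883328 [[-0.035, -0.975, 0.22, 0.395], [-0.999, 0.035, -0.002, 0.017], [-0.006, -0.22, -0.976, 0.808], [0.0, 0.0, 0.0, 1.0]]
side 489.7897492724088 324.420274518395 194.41947385195354 [[0.76, -0.501, 0.413, 0.16], [-0.649, -0.585, 0.486, -0.496], [-0.002, -0.638, -0.77, 0.836], [0.0, 0.0, 0.0, 1.0]]
wrist 293.64821543333096 317.14823020953366 201.9006652373142 [[0.412, 0.88, 0.237, 0.197], [0.911, -0.398, -0.109, 0.598], [-0.002, 0.261, -0.965, 0.374], [0.0, 0.0, 0.0, 1.0]]
```

View pics/top0.png

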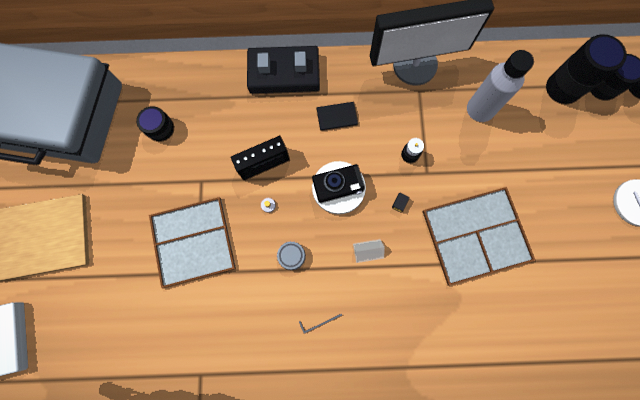

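View pics/side0.png

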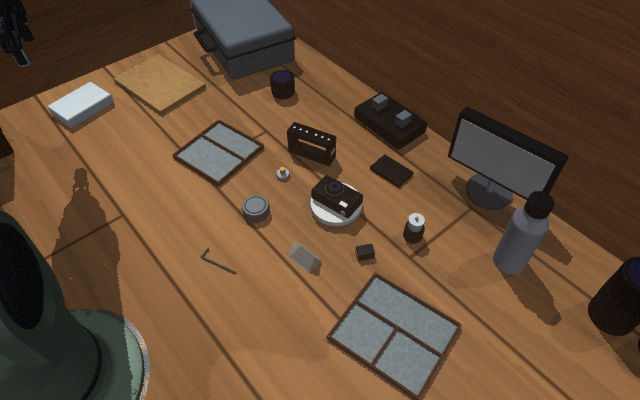

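View pics/wrist0.png

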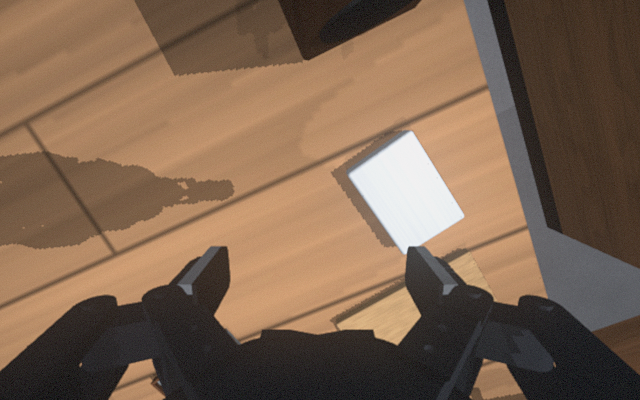

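The top view shows tray2 at (193,243) and tray3 at (478,237). The stock is: cage (260,157), knob (268,205), camera on its turntable (338,187), ball head (413,150), battery (401,202), cap (291,256) and prism (369,250). I'll zoom in to get outlines.

Run:
```python
from h import *
im=cv2.imread('pics/top0.png')
cv2.imwrite('pics/z1.png',cv2.resize(im[125:275,220:420],None,fx=4,fy=4,interpolation=cv2.INTER_CUBIC))
# trays
cft=T_of('top')
hsv=cv2.cvtColor(im,cv2.COLOR_BGR2HSV)
m=((hsv[:,:,1]<50)&(hsv[:,:,2]>130)).astype(np.uint8)
for nm,(x0,x1) in dict(tray2=(140,245),tray3=(415,540)).items():
    mm=np.zeros_like(m); mm[180:300,x0:x1]=m[180:300,x0:x1]
    n,l,st,ce=cv2.connectedComponentsWithStats(mm)
    for i in range(1,n):
        if st[i,4]<200: continue
        ys,xs=np.nonzero(l==i)
        P=ray(cft,np.c_[xs,ys],0.006)[:,:2]
        (c,w,a)=cv2.minAreaRect((P*1000).astype(np.float32))
        print(nm,st[i,4],'rect',np.round(c,1),np.round(w,1),round(a,1),'mean',np.round(P.mean(0)*1000,1))
```

```text
tray2 1746 rect [544.1 304.5] [ 55.6 139.7] 12.9 mean [543.8 304.3]
tray2 2746 rect [470.7 287.7] [ 82.2 139.6] 12.9 mean [470.2 287.5]
tray3 2530 rect [ 535.2 -285.2] [ 64.5 172.6] 13.7 mean [ 534.6 -284.8]
tray3 1593 rect [ 470.  -347.3] [80.6 83. ] 13.4 mean [ 469.5 -347.5]
tray3 1630 rect [ 448.8 -260. ] [80.7 83. ] 13.8 mean [ 448.2 -260. ]
```

View pics/z1.png

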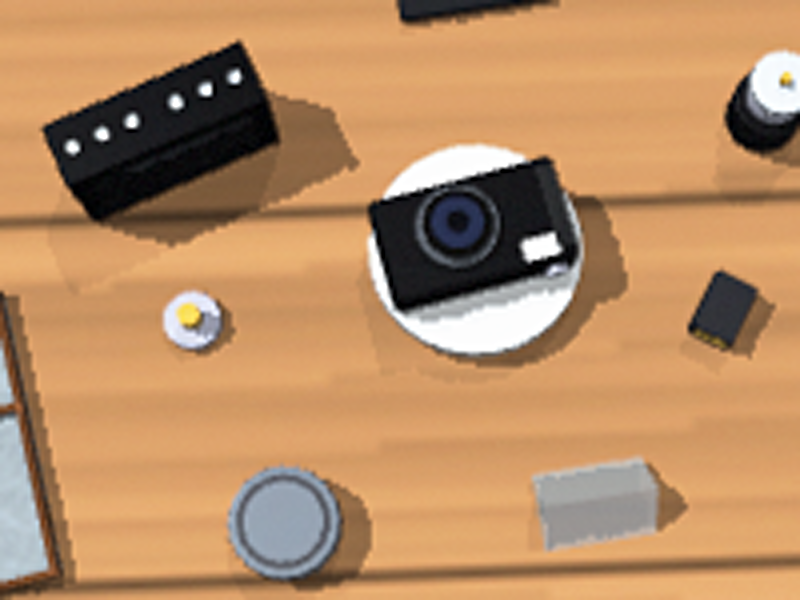

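Run:
```python
from h import *
cft=T_of('top'); cs=T_of('side')
z=lambda x,y:(220+(x+.5)/4-.5,125+(y+.5)/4-.5)
def R(nm,pts,h):
    P=ray(cft,[z(*p) for p in pts],h)*1000; print(nm,np.round(P[:,:2],1).tolist(),'mean',np.round(P[:,:2].mean(0),1)); return P/1000
Pc=R('cage dots',[(72,147),(235,76)],.068)
Pm=R('camera top corners',[(370,203),(550,157),(580,260),(400,310)],.050)
print(np.linalg.norm(Pm-np.roll(Pm,1,0),axis=1))
Pl=R('lens',[(457,225)],.061)
Pcap=R('cap',[(285,522)],.026)
Pk=R('knob',[(193,325)],.01)
Pb=R('batt corners',[(718,270),(758,292),(728,350),(690,328)],.015)
Pr=R('prism ridge',[(540,515),(657,490)],.0346)
Pf=R('prism near base',[(547,550),(660,527)],0)
Pf2=R('prism far base',[(535,478),(643,460)],0)
im=cv2.imread('pics/top0.png'); t=im[130:170,395:435]; cv2.imwrite('pics/bh.png',cv2.resize(t,None,fx=12,fy=12,interpolation=cv2.INTER_CUBIC))
im=cv2.imread('pics/side0.png')
for P in (Pc,Pm,Pl,Pcap,Pk,Pb,Pr,Pf):
    for u in proj(cs,P): cv2.circle(im,(int(round(u[0])),int(round(u[1]))),1,(0,0,255),-1)
cv2.imwrite('pics/zs.png',cv2.resize(im[110:290,230:430],None,fx=3.3,fy=3.3,interpolation=cv2.INTER_CUBIC))
```

```text
cage dots [[649.4, 187.6], [683.8, 106.1]] mean [666.6 146.8]
camera top corners [[620.3, 40.7], [641.2, -51.3], [586.8, -63.5], [564.4, 27.3]] mean [603.2 -11.7]
[0.05745007 0.0944085  0.05580444 0.09352394]
lens [[604.1, -2.4]] mean [604.1  -2.4]
cap [[463.8, 88.3]] mean [463.8  88.3]
knob [[569.3, 136.2]] mean [569.3 136.2]
batt corners [[587.6, -138.9], [575.1, -158.8], [544.9, -140.8], [557.2, -122.1]] mean [ 566.2 -140.1]
prism ridge [[462.0, -38.1], [472.2, -96.4]] mean [467.1 -67.2]
prism near base [[447.1, -43.2], [456.7, -101.8]] mean [451.9 -72.5]
prism far base [[484.1, -38.9], [491.4, -95.3]] mean [487.8 -67.1]
```

View pics/zs.png

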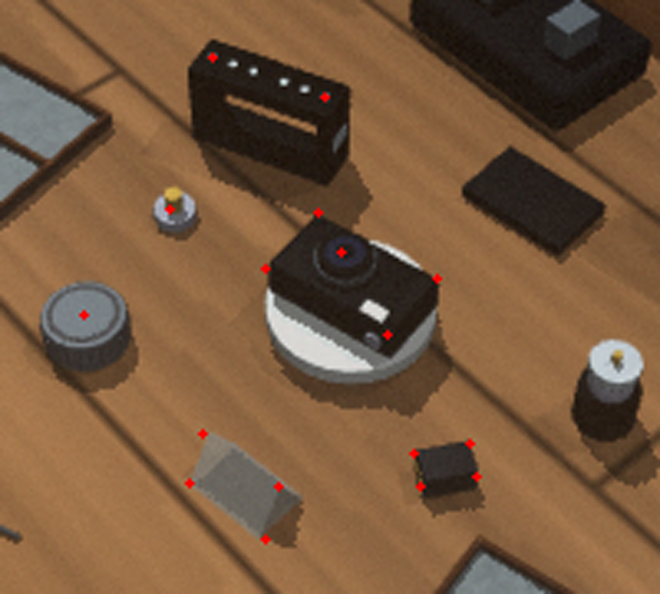

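View pics/bh.png

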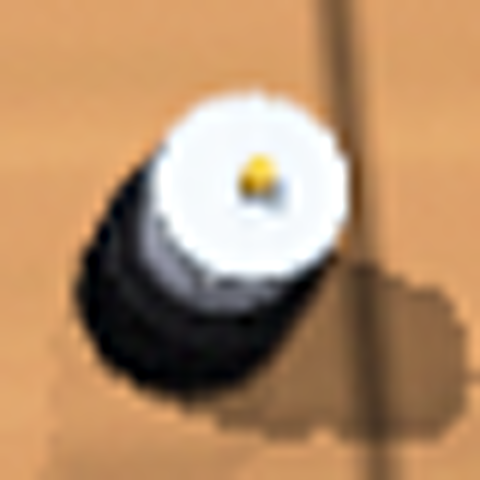

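```bash
cat >> h.py <<'E'
def go(x,y,z,jaw,s=None):
    s=s or read_state(); R=np.array(s['tcp_rot']); p=np.array(s['ee_pos'])
    d=R.T@(np.array([x,y,z])-p)
    a=np.degrees(np.arctan2(R[1,1],R[0,1])); da=(jaw-a+90)%180-90
    print('shift',np.round(d,4).tolist(),'yaw',round(-np.radians(da),3),'t',s['t'],'q7',round(s['joint_positions'][6],2),'z',np.round(R[:,2],3))
E
python3 - <<'E'
from h import *
cft=T_of('top')
print(ray(cft,[(416.5,144.6)],.065),ray(cft,[(416.2,145.6)],.058))
go(.6666,.1468,.20,22.9)
E
```

```text
[[ 0.67253775 -0.17148321  0.065     ]] [[ 0.67302819 -0.1724674   0.058     ]]
shift [-0.5468, -0.2162, 0.0311] yaw 0.746 t 0.15 q7 -0.11 z [-0.    -0.001 -1.   ]
```

```bash
python3 -m pendant '[[[-0.055,-0.022,0.003],0.08,1],[[-0.11,-0.043,0.006],0.16,1],[[-0.165,-0.065,0.009],0.24,1],[[-0.22,-0.086,0.012],0.32,1],[[-0.275,-0.108,0.015],0.40,1],[[-0.33,-0.13,0.018],0.48,1],[[-0.385,-0.152,0.021],0.56,1],[[-0.44,-0.173,0.025],0.64,1],[[-0.495,-0.195,0.028],0.72,1],[[-0.547,-0.216,0.031],0.746,1]]'
python3 - <<'E'
from h import *
go(.6666,.1468,.20,22.9)
s=read_state(); w=T_of('wrist',s); save(read_camera('wrist'),'w1.png')
print(proj(w,[[.6666,.1468,.068]]))
E
```

```text
t: 1.4
ee_pos: [0.6681, 0.1456, 0.2]
tcp_rot: [[-0.388, 0.922, -0.0], [0.922, 0.388, -0.0], [-0.0, -0.0, -1.0]]
ft_force: [0.8, 1.0, -0.4]
width: 1.0
shift [0.0017, -0.0009, -0.0] yaw -0.001 t 1.4 q7 0.22 z [-0. -0. -1.]
[[316.41165219 193.18880353]]
```

View pics/w1.png

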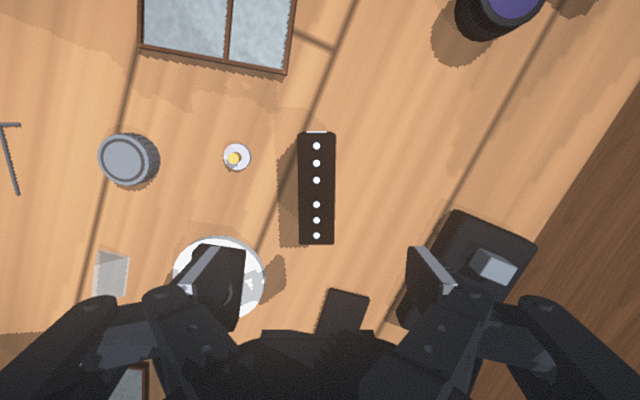

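```bash
python3 -m pendant '[[[0.002,-0.001,0.05],0,1],[[0.002,-0.001,0.10],0,1],[[0.002,-0.001,0.14],0,1],[[0.002,-0.001,0.164],0,1],[[0.002,-0.001,0.164],0,1],[[0.002,-0.001,0.164],0,0],[[0.002,-0.001,0.164],0,0],[[0.002,-0.001,0.164],0,0],[[0.002,-0.001,0.164],0,0],[[0.002,-0.001,0.164],0,0]]'
python3 -c "
from h import *
go(.535,-.285,.20,13.6)
s=read_state();print(s['ft_force'],s['width'])
save(read_camera('side'),'s2.png')"
```

```text
t: 2.7
ee_pos: [0.6657, 0.1488, 0.0375]
tcp_rot: [[-0.389, 0.921, 0.001], [0.921, 0.389, 0.0], [-0.0, 0.001, -1.0]]
ft_force: [-3.0, 0.3, 8.0]
width: 0.409
shift [-0.3487, -0.2891, -0.1629] yaw 0.163 t 2.7 q7 0.24 z [ 0.001  0.    -1.   ]
[-2.97813464  0.27308149  7.97266313] 0.4086356912405438
```

View pics/s2.png

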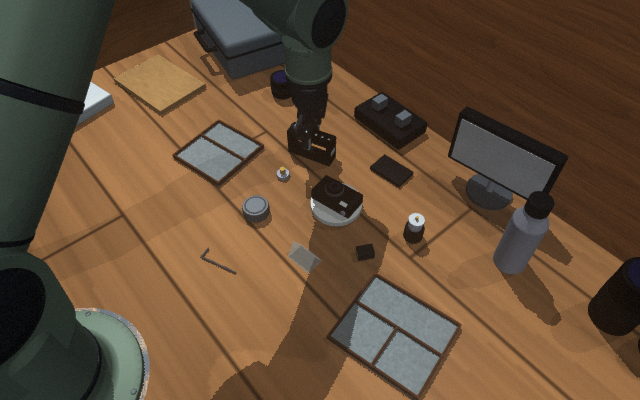

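```bash
python3 -m pendant '[[[0,0,-0.03],0,0],[[0,0,-0.08],0,0],[[0,0,-0.13],0,0],[[-0.03,-0.025,-0.165],0,0],[[-0.077,-0.063,-0.165],0.03,0],[[-0.123,-0.102,-0.165],0.06,0],[[-0.169,-0.140,-0.165],0.09,0],[[-0.215,-0.178,-0.165],0.12,0],[[-0.261,-0.216,-0.165],0.15,0],[[-0.307,-0.254,-0.165],0.163,0]]'
python3 -c "
from h import *
go(.535,-.285,.15,13.6)
s=read_state();print(s['ft_force'],s['width'])"
```

```text
t: 4.0
ee_pos: [0.5501, -0.2347, 0.2018]
tcp_rot: [[-0.234, 0.972, 0.001], [0.972, 0.234, -0.0], [-0.0, 0.001, -1.0]]
ft_force: [1.3, 0.1, -3.0]
width: 0.41
shift [-0.0454, -0.0264, 0.0518] yaw -0.001 t 4.0 q7 0.7 z [ 0.001 -0.    -1.   ]
[ 1.33107488  0.10442746 -2.99039303] 0.41012470760681813
```

```bash
python3 -m pendant '[[[-0.03,-0.018,0.0],0,0],[[-0.047,-0.027,0.03],0,0],[[-0.047,-0.027,0.07],0,0],[[-0.047,-0.027,0.11],0,0],[[-0.047,-0.027,0.135],0,0],[[-0.047,-0.027,0.148],0,0],[[-0.047,-0.027,0.152],0,0],[[-0.047,-0.027,0.154],0,0],[[-0.047,-0.027,0.154],0,0],[[-0.047,-0.027,0.154],0,0]]'
python3 -c "
from h import *
go(.535,-.285,.0435,13.6)
w=T_of('wrist');save(read_camera('wrist'),'w3.png')"
```

```text
t: 5.25
ee_pos: [0.5359, -0.2851, 0.0479]
tcp_rot: [[-0.235, 0.972, 0.001], [0.972, 0.235, -0.0], [-0.0, 0.001, -1.0]]
ft_force: [-1.1, 0.7, -2.5]
width: 0.408
shift [0.0003, -0.0009, 0.0044] yaw -0.0 t 5.25 q7 0.84 z [ 0.001 -0.    -1.   ]
```

View pics/w3.png

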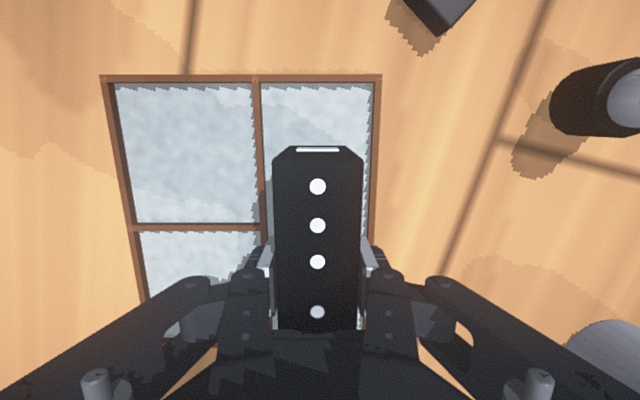

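The cage is centred over the long bay and parallel to it. I'll lower it the last 4–5 mm, release and lift.

```bash
python3 -m pendant '[[[0,0,0.002],0,0],[[0,0,0.004],0,0],[[0,0,0.005],0,0],[[0,0,0.005],0,0],[[0,0,0.005],0,0.6],[[0,0,0.005],0,0.8],[[0,0,0.005],0,1],[[0,0,-0.03],0,1],[[0,0,-0.08],0,1],[[0,0,-0.13],0,1]]'
python3 -c "
from h import *
go(.673,-.172,.16,13.6)
save(read_camera('side'),'s4.png');save(read_camera('wrist'),'w4.png')"
```

```text
t: 6.55
ee_pos: [0.5354, -0.285, 0.1786]
tcp_rot: [[-0.235, 0.972, -0.0], [0.972, 0.235, 0.0], [0.0, -0.0, -1.0]]
ft_force: [1.1, 0.3, 0.1]
width: 1.005
shift [0.0775, 0.1603, 0.0186] yaw -0.0 t 6.55 q7 0.8 z [-0.  0. -1.]
```

View pics/s4.png

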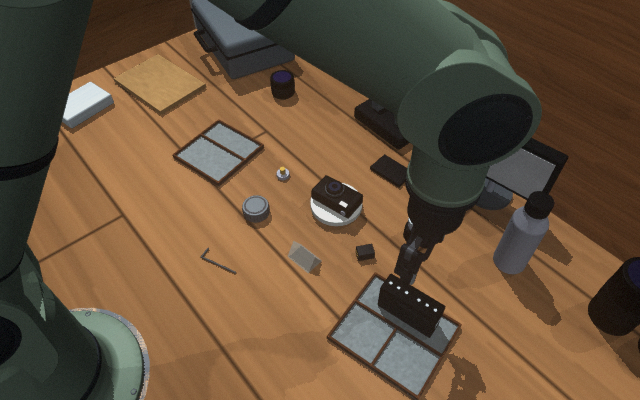

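View pics/w4.png

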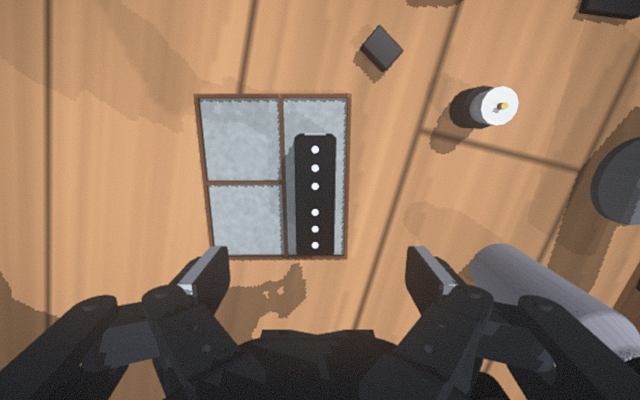

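```bash
python3 -c "
from h import *
cft=T_of('top');print('bottle base',ray(cft,[(470,113),(490,122)],0.0), ray(cft,[(415,60),(415,80)],0))
cw=T_of('wrist')
print('cage',ray(cw,[(315,197)],.074),'bh',ray(cw,[(502,105)],.065), ray(cw,[(500,106)],.058))
T=np.array([.4593,-.3036]);c,s=np.cos(np.radians(13.6)),np.sin(np.radians(13.6))
O=np.array([.535,-.285])-.043*np.array([c,s]);O2=T+.035*np.array([c,s]);print('tray3 O',O,O2)
P=ray(cw,[(315,150),(315,245)],.074)[:,:2]-(O+O2)/2;print(P@np.array([[c,-s],[s,c]]))
"
```

```text
bottle base [[ 0.7667901  -0.31336173  0.        ]
 [ 0.74366228 -0.35503335  0.        ]] [[ 0.90298954 -0.20232237  0.        ]
 [ 0.85232872 -0.19799222  0.        ]]
cage [[ 0.53514991 -0.28341578  0.074     ]] bh [[ 0.67082026 -0.17076762  0.065     ]] [[ 0.67349905 -0.17060549  0.058     ]]
tray3 O [ 0.49320568 -0.29511111] [ 0.49331864 -0.29537003]
[[ 0.04361533  0.04268783]
 [ 0.04335813 -0.04415281]]
```

```bash
python3 -m pendant '[[[0.026,0.053,0.0],0,1],[[0.052,0.107,0.0],0,1],[[0.0775,0.16,0.0],0,1],[[0.0775,0.16,0.0],0,1],[[0.0775,0.16,0.04],0,1],[[0.0775,0.16,0.09],0,1],[[0.0775,0.16,0.13],0,1],[[0.0775,0.16,0.160],0,1],[[0.0775,0.16,0.170],0,1],[[0.0775,0.16,0.170],0,1]]'
python3 -c "
from h import *
go(.6725,-.1715,.008,13.6)
save(read_camera('wrist'),'w5.png')"
```

```text
t: 7.9
ee_pos: [0.6727, -0.1726, 0.0074]
tcp_rot: [[-0.234, 0.972, -0.0], [0.972, 0.234, -0.0], [-0.0, -0.0, -1.0]]
ft_force: [0.3, 0.2, 0.3]
width: 1.0
shift [0.0011, 0.0, -0.0006] yaw -0.001 t 7.9 q7 0.6 z [-0. -0. -1.]
```

View pics/w5.png

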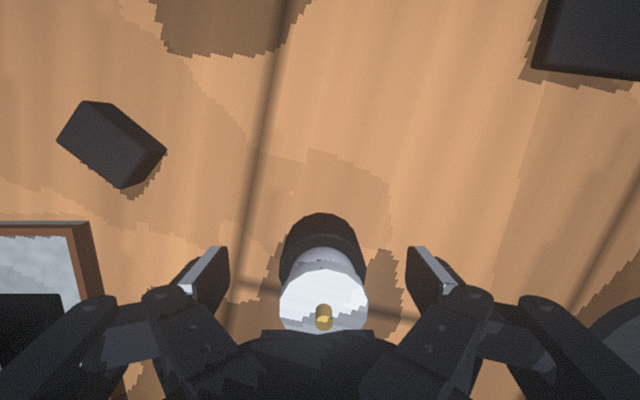

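```bash
python3 -m pendant '[[[0.001,0,0],0,0.4],[[0.001,0,0],0,0],[[0.001,0,0],0,0],[[0.001,0,0],0,0],[[0.001,0,0],0,0],[[0.001,0,0],0,0],[[0.001,0,-0.03],0,0],[[0.001,0,-0.08],0,0],[[0.001,0,-0.13],0,0],[[0.001,0,-0.15],0,0]]'
python3 -c "
from h import *
go(.463,-.349,.16,13.6)
save(read_camera('wrist'),'w6.png')"
```

```text
t: 9.2
ee_pos: [0.6736, -0.1716, 0.1605]
tcp_rot: [[-0.235, 0.972, 0.004], [0.972, 0.235, -0.001], [-0.001, 0.003, -1.0]]
ft_force: [0.7, -1.2, -2.3]
width: 0.449
shift [-0.1231, -0.2464, -0.0001] yaw -0.001 t 9.2 q7 0.57 z [ 0.004 -0.001 -1.   ]
```

View pics/w6.png

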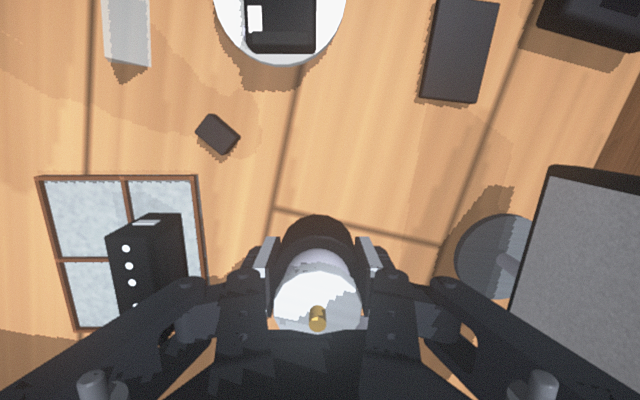

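```bash
python3 -m pendant '[[[-0.021,-0.041,0],0,0],[[-0.045,-0.09,0],0,0],[[-0.07,-0.14,0],0,0],[[-0.095,-0.19,0],0,0],[[-0.123,-0.246,0],0,0],[[-0.123,-0.246,0],0,0],[[-0.123,-0.246,0.03],0,0],[[-0.123,-0.246,0.08],0,0],[[-0.123,-0.246,0.12],0,0],[[-0.123,-0.246,0.138],0,0]]'
python3 -c "
from h import *
go(.463,-.349,.0135,13.6)
save(read_camera('wrist'),'w7.png')"
```

```text
t: 10.5
ee_pos: [0.4615, -0.3473, 0.0166]
tcp_rot: [[-0.235, 0.972, -0.003], [0.972, 0.235, 0.002], [0.003, -0.003, -1.0]]
ft_force: [0.4, 0.3, -1.6]
width: 0.447
shift [-0.002, 0.001, 0.0031] yaw -0.0 t 10.5 q7 1.01 z [-0.003  0.002 -1.   ]
```

View pics/w7.png

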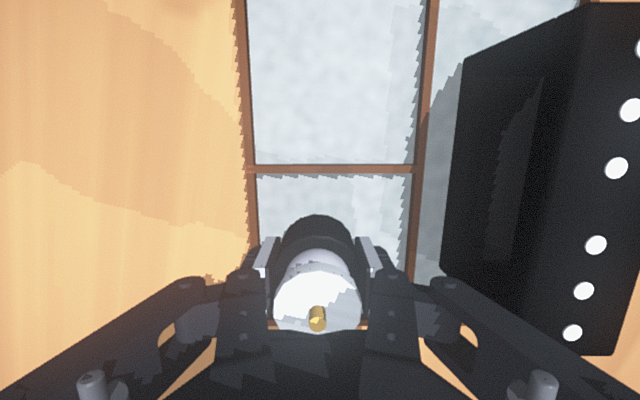

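```bash
python3 -m pendant '[[[0,0,0.002],0,0],[[0,0,0.003],0,0],[[0,0,0.0035],0,0],[[0,0,0.0035],0,0],[[0,0,0.0035],0,0.55],[[0,0,0.0035],0,0.65],[[0,0,0.0035],0,0.65],[[0,0,-0.03],0,0.65],[[0,0,-0.08],0,0.65],[[0,0,-0.13],0,0.65]]'
python3 -c "
from h import *
go(.464,.088,.16,13.6)
save(read_camera('wrist'),'w8.png');save(read_camera('side'),'s8.png')"
```

```text
t: 11.8
ee_pos: [0.4623, -0.3484, 0.1507]
tcp_rot: [[-0.235, 0.972, -0.0], [0.972, 0.235, 0.0], [0.0, -0.0, -1.0]]
ft_force: [0.9, 0.3, -0.4]
width: 0.65
shift [0.4238, 0.1041, -0.0092] yaw -0.0 t 11.8 q7 0.97 z [-0.  0. -1.]
```

View pics/w8.png

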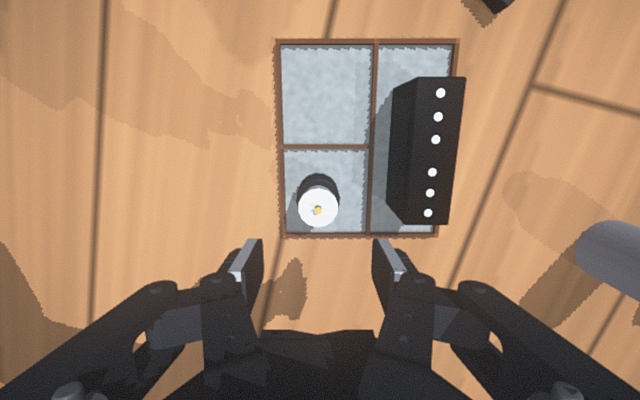

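View pics/s8.png

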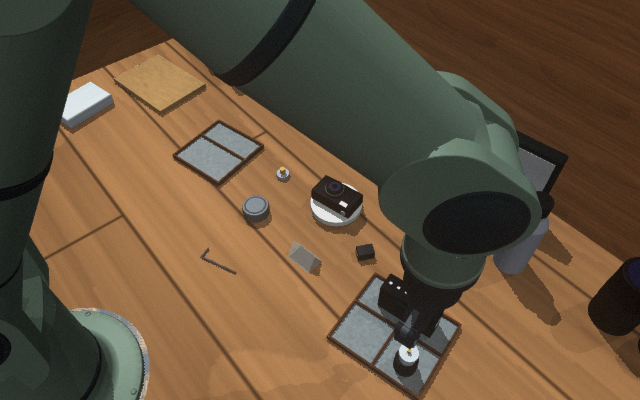

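Ball head stands inside its bay (318,205). Next the cap.

```bash
python3 -m pendant '[[[0.03,0.008,0],0,0.65],[[0.085,0.021,0],0,1],[[0.14,0.035,0],0,1],[[0.195,0.048,0],0,1],[[0.25,0.062,0],0,1],[[0.305,0.076,0],0,1],[[0.36,0.089,0],0,1],[[0.41,0.101,0],0,1],[[0.4238,0.104,0],0,1],[[0.4238,0.104,0.05],0,1]]'
python3 -c "
from h import *
go(.464,.088,.002,13.6)
w=T_of('wrist');im=read_camera('wrist');save(im,'w9.png');print(proj(w,[[.464,.088,.026]]))"
```

```text
t: 13.15
ee_pos: [0.4661, 0.0895, 0.1007]
tcp_rot: [[-0.237, 0.972, 0.006], [0.972, 0.237, 0.002], [0.001, 0.006, -1.0]]
ft_force: [0.2, -0.6, -1.0]
width: 0.998
shift [-0.001, -0.003, 0.0987] yaw 0.002 t 13.15 q7 0.13 z [ 0.006  0.002 -1.   ]
[[313.96659996 213.64850887]]
```

View pics/w9.png

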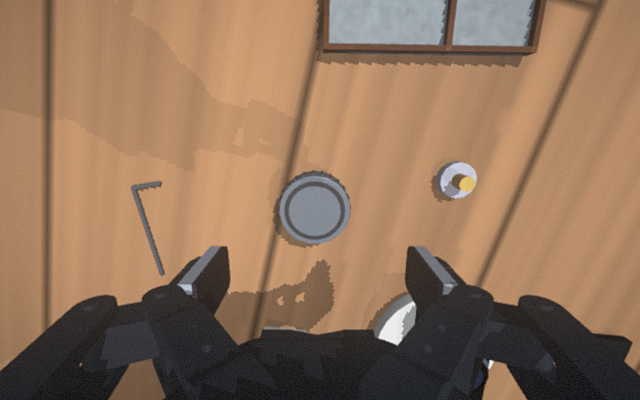

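```bash
python3 -m pendant '[[[0.002,0,0.04],0,1],[[0.002,0,0.075],0,1],[[0.002,0,0.093],0,1],[[0.002,0,0.0975],0,1],[[0.002,0,0.0975],0,0.6],[[0.002,0,0.0975],0,0],[[0.002,0,0.0975],0,0],[[0.002,0,0.0975],0,0],[[0.002,0,0.0975],0,0],[[0.002,0,0.0975],0,0]]'
python3 -c "
from h import *
go(.4485,-.26,.15,13.6);print(read_state()['ft_force'])
w=T_of('wrist');im=read_camera('wrist');save(im,'w10.png')"
```

```text
t: 14.45
ee_pos: [0.4641, 0.0897, 0.003]
tcp_rot: [[-0.235, 0.972, 0.001], [0.972, 0.235, 0.0], [-0.0, 0.001, -1.0]]
ft_force: [-1.5, -1.7, 9.9]
width: 0.634
shift [-0.3363, -0.097, -0.1472] yaw -0.001 t 14.45 q7 0.19 z [ 0.001  0.    -1.   ]
[-1.45131552 -1.71769985  9.92108083]
```

View pics/w10.png

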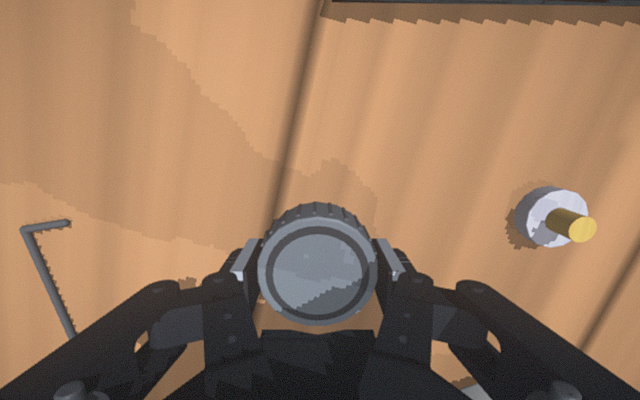

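```bash
python3 -m pendant '[[[0,0,-0.03],0,0],[[0,0,-0.08],0,0],[[-0.01,-0.003,-0.125],0,0],[[-0.05,-0.014,-0.147],0,0],[[-0.10,-0.029,-0.147],0,0],[[-0.155,-0.045,-0.147],0,0],[[-0.21,-0.061,-0.147],0,0],[[-0.265,-0.077,-0.147],0,0],[[-0.315,-0.091,-0.147],0,0],[[-0.336,-0.097,-0.147],0,0]]'
python3 -m pendant '[[[0,0,0],0,0],[[0,0,0.03],0,0],[[0,0,0.07],0,0],[[0,0,0.11],0,0],[[0,0,0.132],0,0],[[0,0,0.137],0,0],[[0,0,0.138],0,0],[[0,0,0.138],0,0],[[0,0,0.138],0,0],[[0,0,0.138],0,0]]'
python3 -c "
from h import *
go(.4485,-.26,.009,13.6)
w=T_of('wrist');im=read_camera('wrist');save(im,'w11.png')"
```

```text
t: 15.75
ee_pos: [0.4474, -0.2627, 0.1498]
tcp_rot: [[-0.232, 0.973, 0.001], [0.973, 0.232, -0.001], [-0.001, 0.001, -1.0]]
ft_force: [-0.7, 0.1, -0.4]
width: 0.629
t: 17.0
ee_pos: [0.4484, -0.2596, 0.0112]
tcp_rot: [[-0.235, 0.972, 0.001], [0.972, 0.235, -0.0], [-0.0, 0.001, -1.0]]
ft_force: [-0.6, 0.2, 0.4]
width: 0.635
shift [-0.0004, -0.0, 0.0022] yaw -0.0 t 17.0 q7 0.92 z [ 0.001 -0.    -1.   ]
```

View pics/w11.png

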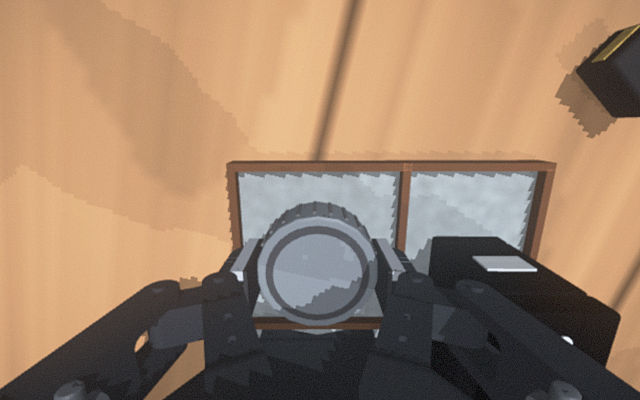

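```bash
python3 -m pendant '[[[0,0,0.001],0,0],[[0,0,0.002],0,0],[[0,0,0.003],0,0],[[0,0,0.003],0,0],[[0,0,0.003],0,0.75],[[0,0,0.003],0,0.8],[[0,0,0.003],0,0.8],[[0,0,-0.03],0,0.8],[[0,0,-0.08],0,0.8],[[0,0,-0.14],0,0.8]]'
python3 -c "
from h import *
go(.603,-.0117,.16,13.3)
save(read_camera('wrist'),'w12.png')"
```

```text
t: 18.3
ee_pos: [0.4478, -0.2593, 0.1518]
tcp_rot: [[-0.235, 0.972, -0.001], [0.972, 0.235, 0.0], [0.001, -0.001, -1.0]]
ft_force: [-0.1, 0.2, -0.6]
width: 0.8
shift [0.2043, 0.209, -0.0083] yaw 0.005 t 18.3 q7 0.85 z [-0.001  0.    -1.   ]
```

View pics/w12.png

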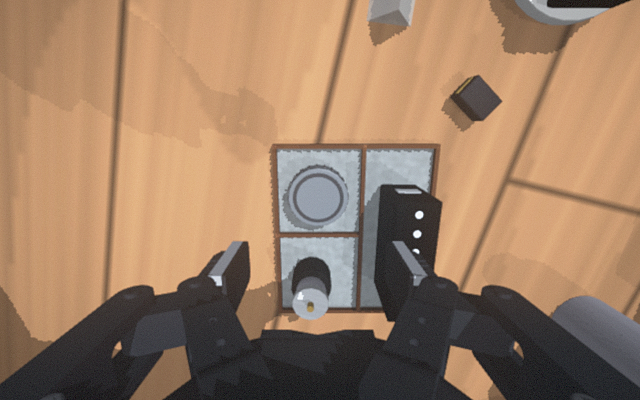

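```bash
python3 -m pendant '[[[0.02,0.02,0],0,1],[[0.055,0.056,0],0,1],[[0.09,0.092,0],0,1],[[0.125,0.128,0],0,1],[[0.16,0.164,0],0,1],[[0.19,0.195,0],0,1],[[0.204,0.209,0],0.005,1],[[0.204,0.209,0.02],0.005,1],[[0.204,0.209,0.03],0.005,1],[[0.204,0.209,0.03],0.005,1]]'
python3 -c "
from h import *
go(.603,-.0117,.026,13.3)
w=T_of('wrist');save(read_camera('wrist'),'w13.png')
print(proj(w,[[.6203,.0407,.05],[.5644,.0273,.05],[.6412,-.0513,.05],[.603,-.0117,.05]]))"
```

```text
t: 19.6
ee_pos: [0.6029, -0.013, 0.1203]
tcp_rot: [[-0.229, 0.973, -0.001], [0.973, 0.229, -0.0], [-0.0, -0.001, -1.0]]
ft_force: [1.1, 1.4, 0.6]
width: 1.002
shift [0.0012, 0.0005, 0.0943] yaw -0.001 t 19.6 q7 0.37 z [-0.001 -0.    -1.   ]
[[358.41566202 149.92984854]
 [278.43162397 150.29408493]
 [353.24784973 268.88610728]
 [318.2360118  212.52970721]]
```

View pics/w13.png

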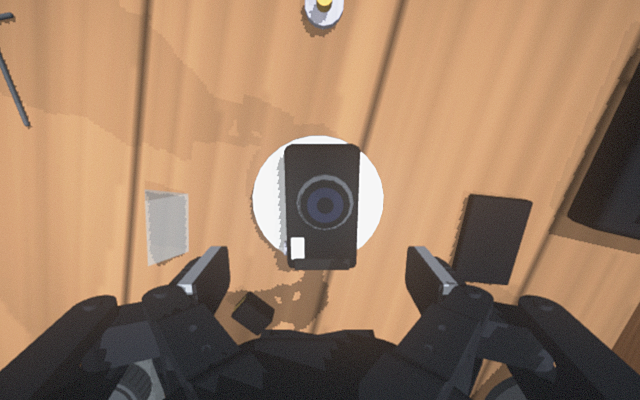

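```bash
python3 -m pendant '[[[0.003,0.002,0.03],0,1],[[0.003,0.002,0.065],0,1],[[0.003,0.002,0.088],0,1],[[0.003,0.002,0.094],0,1],[[0.003,0.002,0.094],0,0.7],[[0.003,0.002,0.094],0,0],[[0.003,0.002,0.094],0,0],[[0.003,0.002,0.094],0,0],[[0.003,0.002,0.094],0,0],[[0.003,0.002,0.094],0,0]]'
python3 -c "
from h import *
go(.4706,.2876,.15,12.9);print(read_state()['ft_force'])
w=T_of('wrist');im=read_camera('wrist');save(im,'w14.png')"
```

```text
t: 20.9
ee_pos: [0.6054, -0.009, 0.0283]
tcp_rot: [[-0.23, 0.973, 0.002], [0.973, 0.23, 0.0], [-0.0, 0.002, -1.0]]
ft_force: [-0.7, -0.2, 7.0]
width: 0.644
shift [0.3196, -0.0629, -0.1219] yaw 0.007 t 20.9 q7 0.4 z [ 0.002  0.    -1.   ]
[-0.7193924  -0.17598561  7.03896681]
```

View pics/w14.png

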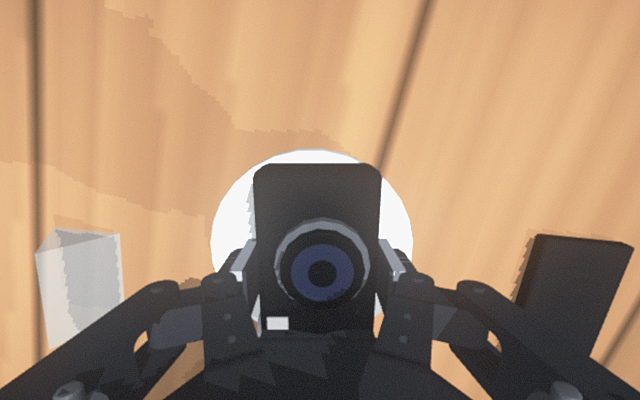

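```bash
python3 -m pendant '[[[0,0,-0.03],0,0],[[0,0,-0.08],0,0],[[0.01,-0.002,-0.118],0,0],[[0.05,-0.01,-0.122],0,0],[[0.10,-0.02,-0.122],0,0],[[0.155,-0.03,-0.122],0,0],[[0.21,-0.041,-0.122],0,0],[[0.265,-0.052,-0.122],0,0],[[0.305,-0.06,-0.122],0.007,0],[[0.32,-0.063,-0.122],0.007,0]]'
python3 -m pendant '[[[0,0,0],0,0],[[0,0,0.03],0,0],[[0,0,0.07],0,0],[[0,0,0.11],0,0],[[0,0,0.127],0,0],[[0,0,0.132],0,0],[[0,0,0.133],0,0],[[0,0,0.133],0,0],[[0,0,0.133],0,0],[[0,0,0.133],0,0]]'
python3 -c "
from h import *
go(.4706,.2876,.0123,12.9)
w=T_of('wrist');im=read_camera('wrist');save(im,'w15.png')"
```

```text
t: 22.2
ee_pos: [0.4687, 0.2907, 0.1496]
tcp_rot: [[-0.226, 0.974, 0.0], [0.974, 0.226, 0.001], [0.001, 0.001, -1.0]]
ft_force: [0.2, -0.8, -2.2]
width: 0.64
t: 23.45
ee_pos: [0.47, 0.2883, 0.0162]
tcp_rot: [[-0.223, 0.975, 0.0], [0.975, 0.223, 0.0], [0.0, 0.0, -1.0]]
ft_force: [0.6, -0.5, -1.5]
width: 0.638
shift [-0.0008, 0.0005, 0.0039] yaw -0.0 t 23.45 q7 -0.15 z [ 0.  0. -1.]
```

View pics/w15.png

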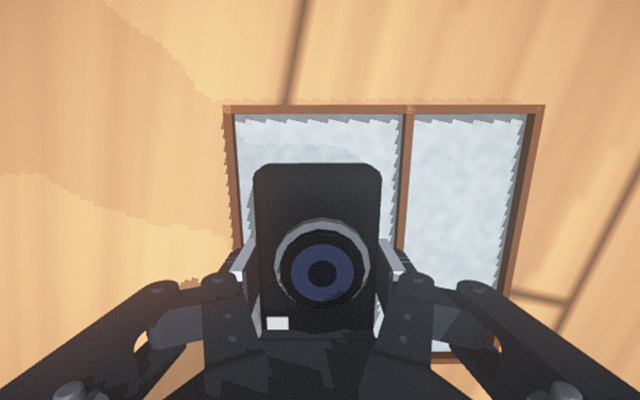

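```bash
python3 -m pendant '[[[0,0,0.002],0,0],[[0,0,0.004],0,0],[[0,0,0.0045],0,0],[[0,0,0.0045],0,0],[[0,0,0.0045],0,0.75],[[0,0,0.0045],0,0.85],[[0,0,0.0045],0,0.85],[[0,0,-0.03],0,0.85],[[0,0,-0.08],0,0.85],[[0,0,-0.13],0,0.85]]'
python3 -c "
from h import *
go(.4685,-.069,.12,99.2)
go(.4685,-.069,.12,99.2-360)
save(read_camera('wrist'),'w16.png')"
```

```text
t: 24.75
ee_pos: [0.4696, 0.2879, 0.1471]
tcp_rot: [[-0.223, 0.975, -0.0], [0.975, 0.223, -0.0], [-0.0, -0.0, -1.0]]
ft_force: [-0.0, -0.1, 0.9]
width: 0.85
shift [-0.3477, -0.0807, 0.0273] yaw -1.507 t 24.75 q7 -0.22 z [-0. -0. -1.]
shift [-0.3477, -0.0807, 0.0273] yaw -1.507 t 24.75 q7 -0.22 z [-0. -0. -1.]
```

View pics/w16.png

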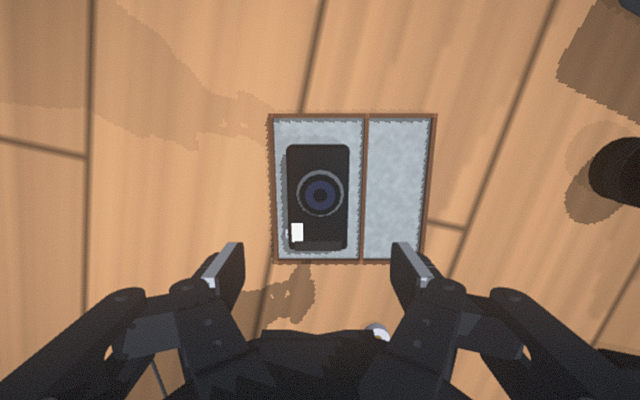

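```bash
python3 -m pendant '[[[-0.02,-0.005,0],-0.12,0.85],[[-0.06,-0.014,0],-0.28,1],[[-0.10,-0.023,0],-0.44,1],[[-0.14,-0.033,0],-0.60,1],[[-0.18,-0.042,0],-0.76,1],[[-0.22,-0.051,0],-0.92,1],[[-0.26,-0.06,0],-1.08,1],[[-0.30,-0.07,0],-1.24,1],[[-0.335,-0.078,0.015],-1.40,1],[[-0.348,-0.081,0.027],-1.507,1]]'
python3 -m pendant '[[[0,0,0],0,1],[[0,0,0],0,1],[[0,0,0],0,1],[[0,0,0],0,1],[[0,0,0],0,1],[[0,0,0],0,1],[[0,0,0],0,1],[[0,0,0],0,1],[[0,0,0],0,1],[[0,0,0],0,1]]'
python3 -c "
from h import *
go(.4685,-.069,.002,99.2)
w=T_of('wrist');save(read_camera('wrist'),'w17.png')
print(proj(w,[[.462,-.0381,.0346],[.4722,-.0964,.0346],[.4471,-.0432,0],[.4567,-.1018,0]]))"
```

```text
t: 26.05
ee_pos: [0.4683, -0.0714, 0.1184]
tcp_rot: [[-0.987, -0.162, 0.0], [-0.162, 0.987, -0.0], [-0.0, -0.0, -1.0]]
ft_force: [0.7, 0.5, 0.1]
width: 0.997
t: 27.3
ee_pos: [0.4685, -0.0692, 0.1188]
tcp_rot: [[-0.987, -0.16, -0.0], [-0.16, 0.987, -0.0], [0.0, -0.0, -1.0]]
ft_force: [0.4, -1.0, -0.2]
width: 1.0
shift [-0.0, 0.0002, 0.1168] yaw 0.001 t 27.3 q7 1.71 z [-0. -0. -1.]
[[354.8642174  206.05425339]
 [281.35827182 206.90171687]
 [347.81258222 179.08559944]
 [282.19144473 179.16851418]]
```

View pics/w17.png

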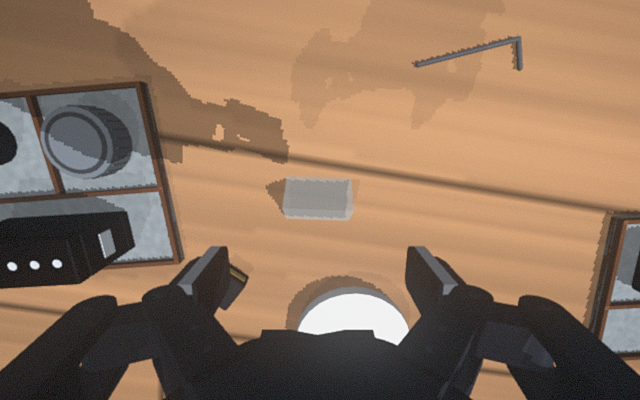

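```bash
python3 -c "
import cv2
im=cv2.imread('pics/w17.png');cv2.imwrite('pics/w17z.png',cv2.resize(im[160:235,260:370],None,fx=7,fy=7,interpolation=cv2.INTER_CUBIC))"
```

```text
(no output)
```

View pics/w17z.png

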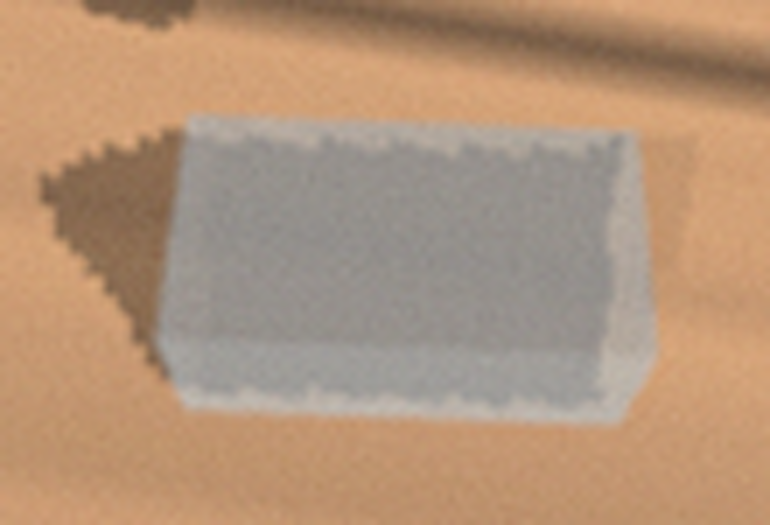

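```bash
python3 -c "
from h import *
w=T_of('wrist');z=lambda x,y:(260+(x+.5)/7-.5,160+(y+.5)/7-.5)
B=ray(w,[z(188,117),z(632,130),z(620,420),z(187,408)],0);R=ray(w,[z(157,340),z(655,348)],.0346)
for P in (B,R):
  print(np.round(P[:,:2],4).tolist(),P.mean(0),np.degrees(np.arctan2(*(P[1]-P[0])[1::-1])))
print(np.linalg.norm(B-np.roll(B,1,0),axis=1))
"
```

```text
[[0.4535, -0.0983], [0.4459, -0.0415], [0.4849, -0.0357], [0.4926, -0.0932]] [ 0.46923319 -0.0671901   0.        ] 97.53588099149586
[[0.4731, -0.0957], [0.4649, -0.0389]] [ 0.46901256 -0.06733355  0.0346    ] 98.28289830170714
[0.0394561  0.05732149 0.03942263 0.05805861]
```

```bash
python3 -m pendant '[[[0,0.002,0.04],0.018,1],[[0,0.002,0.08],0.018,1],[[0,0.002,0.108],0.018,1],[[0,0.002,0.116],0.018,1],[[0,0.002,0.116],0.018,0.75],[[0,0.002,0.116],0.018,0],[[0,0.002,0.116],0.018,0],[[0,0.002,0.116],0.018,0],[[0,0.002,0.116],0.018,0],[[0,0.002,0.116],0.018,0]]'
python3 -c "
from h import *
go(.544,.3045,.13,102.9);print(read_state()['ft_force'])
w=T_of('wrist');im=read_camera('wrist');save(im,'w18.png')"
```

```text
t: 28.6
ee_pos: [0.4688, -0.0673, 0.004]
tcp_rot: [[-0.99, -0.143, 0.002], [-0.143, 0.99, -0.0], [-0.002, -0.0, -1.0]]
ft_force: [-2.0, 0.1, 9.7]
width: 0.666
shift [-0.1277, 0.3572, -0.1259] yaw -0.082 t 28.6 q7 1.66 z [ 0.002 -0.    -1.   ]
[-2.03064367  0.05711737  9.66417115]
```

View pics/w18.png

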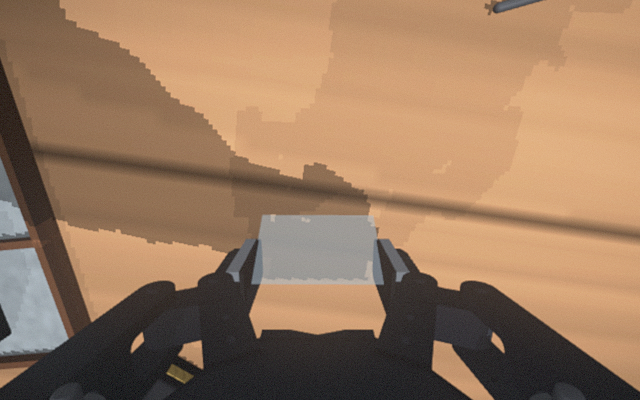

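```bash
python3 -m pendant '[[[0,0,-0.03],0,0],[[0,0,-0.08],0,0],[[-0.006,0.017,-0.12],0,0],[[-0.02,0.055,-0.127],-0.01,0],[[-0.037,0.103,-0.127],-0.02,0],[[-0.055,0.155,-0.127],-0.04,0],[[-0.074,0.207,-0.127],-0.06,0],[[-0.093,0.259,-0.127],-0.07,0],[[-0.111,0.311,-0.127],-0.082,0],[[-0.128,0.357,-0.127],-0.082,0]]'
python3 -m pendant '[[[0,0,0],0,0],[[0,0,0],0,0],[[0,0,0.03],0,0],[[0,0,0.07],0,0],[[0,0,0.10],0,0],[[0,0,0.112],0,0],[[0,0,0.114],0,0],[[0,0,0.114],0,0],[[0,0,0.114],0,0],[[0,0,0.114],0,0]]'
python3 -c "
from h import *
go(.544,.3045,.010,102.9)
w=T_of('wrist');im=read_camera('wrist');save(im,'w19.png')"
```

```text
t: 29.9
ee_pos: [0.5441, 0.3066, 0.1309]
tcp_rot: [[-0.975, -0.224, 0.001], [-0.224, 0.975, 0.001], [-0.001, 0.001, -1.0]]
ft_force: [1.3, -0.7, -0.1]
width: 0.66
t: 31.15
ee_pos: [0.5443, 0.3046, 0.0165]
tcp_rot: [[-0.975, -0.223, 0.001], [-0.223, 0.975, 0.0], [-0.001, 0.0, -1.0]]
ft_force: [0.4, -0.1, -0.7]
width: 0.665
shift [0.0003, -0.0, 0.0065] yaw 0.0 t 31.15 q7 1.12 z [ 0.001  0.    -1.   ]
```

View pics/w19.png

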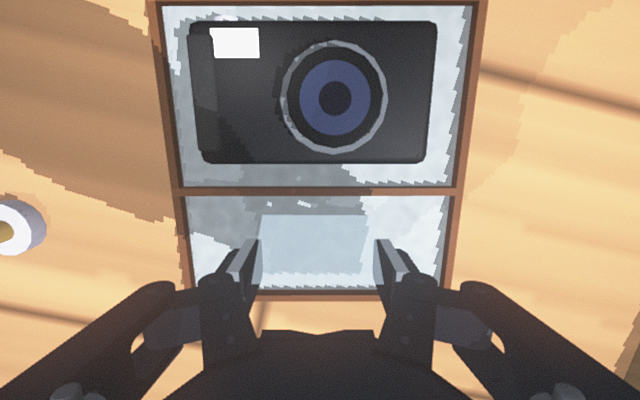

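```bash
python3 -m pendant '[[[0,0,0.003],0,0],[[0,0,0.005],0,0],[[0,0,0.0065],0,0],[[0,0,0.0068],0,0],[[0,0,0.0068],0,0.75],[[0,0,0.0068],0,0.85],[[0,0,0.0068],0,0.85],[[0,0,-0.03],0,0.85],[[0,0,-0.08],0,0.85],[[0,0,-0.13],0,0.85]]'
python3 -c "
from h import *
w=T_of('wrist');im=read_camera('wrist');save(im,'w20.png')
go(.30,.50,.23,102.9)"
```

```text
t: 32.45
ee_pos: [0.5437, 0.3043, 0.1471]
tcp_rot: [[-0.975, -0.223, -0.0], [-0.223, 0.975, -0.0], [0.0, -0.0, -1.0]]
ft_force: [0.3, 1.3, -0.4]
width: 0.849
shift [0.1961, 0.2445, -0.077] yaw -0.0 t 32.5 q7 1.14 z [ 0.006  0.004 -1.   ]
```

View pics/w20.png

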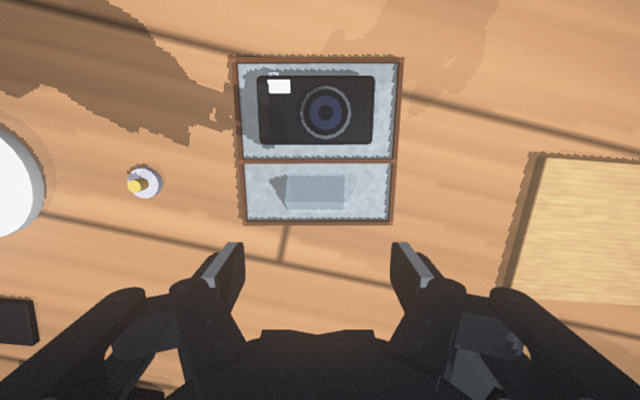

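Both travel items sit in their bays. I'll move the arm out of the way for a last look from the top and side cameras.

```bash
python3 -m pendant '[[[0.01,0.012,-0.03],0,0.85],[[0.035,0.044,-0.06],0,0.85],[[0.06,0.075,-0.077],0,0.85],[[0.085,0.106,-0.077],0,0.85],[[0.11,0.137,-0.077],0,0.85],[[0.135,0.168,-0.077],0,0.85],[[0.16,0.20,-0.077],0,0.85],[[0.185,0.23,-0.077],0,0.85],[[0.196,0.2445,-0.077],0,0.85],[[0.196,0.2445,-0.077],0,0.85]]'
python3 -c "
from h import *
save(read_camera('top'),'t21.png');save(read_camera('side'),'s21.png')
im=cv2.imread('pics/t21.png');a=cv2.resize(im[170:300,140:250],(400,473),interpolation=cv2.INTER_CUBIC);b=cv2.resize(im[170:300,410:540],(400,400),interpolation=cv2.INTER_CUBIC)
o=np.zeros((473,800,3),np.uint8);o[:,:400]=a;o[:400,400:]=b;cv2.imwrite('pics/t21z.png',o)
im=cv2.imread('pics/s21.png');cv2.imwrite('pics/s21z.png',cv2.resize(im[105:400,160:480],None,fx=2,fy=2,interpolation=cv2.INTER_CUBIC))"
```

```text
t: 33.75
ee_pos: [0.2978, 0.4994, 0.2227]
tcp_rot: [[-0.974, -0.225, -0.0], [-0.225, 0.974, -0.0], [0.0, -0.0, -1.0]]
ft_force: [0.5, -1.2, 0.9]
width: 0.851
```

View pics/t21z.png

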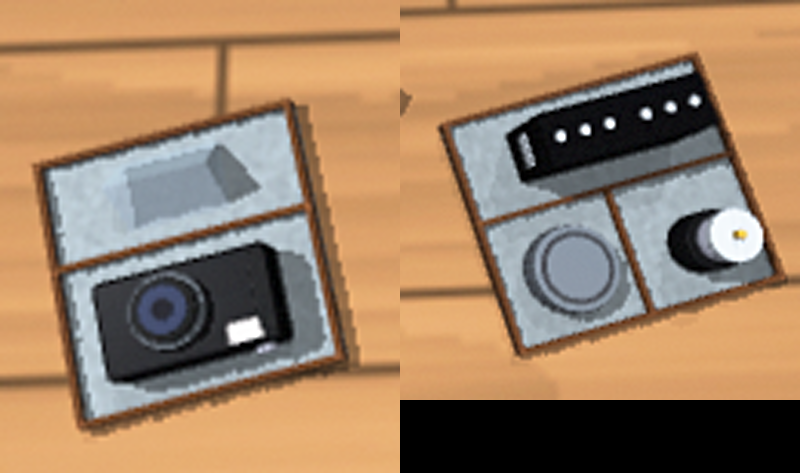

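View pics/s21z.png

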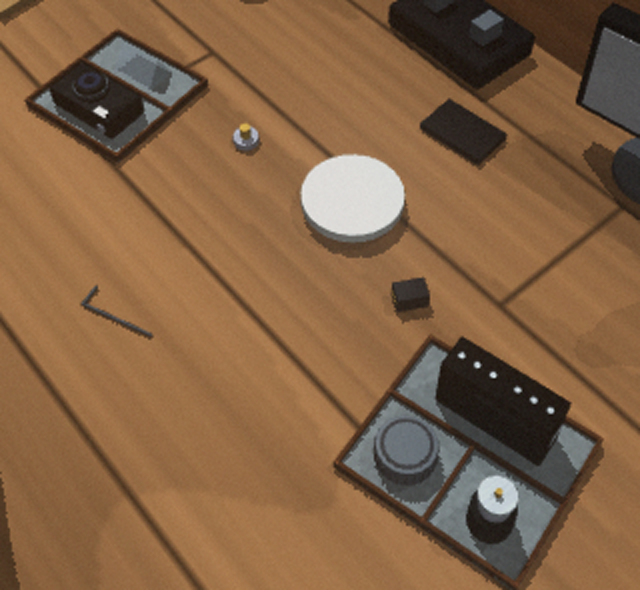

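View pics/t21.png

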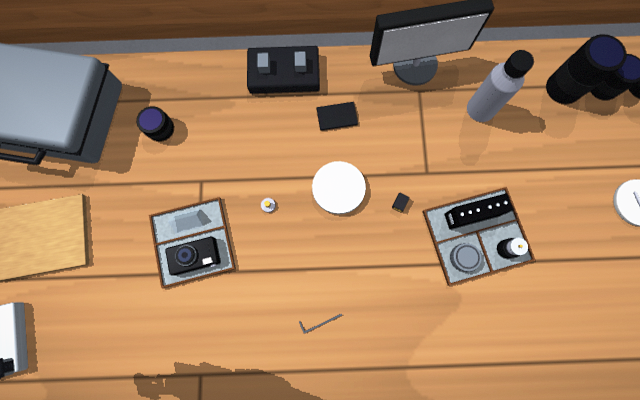

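```bash
python3 -c "
from h import *
cft=T_of('top')
def fr(O,a,P):
  a=np.radians(a);c,s=np.cos(a),np.sin(a);return np.round((P[:,:2]-O)@np.array([[c,-s],[s,c]])*1000,1).tolist()
L=lambda x,y:(140+(x+.5)/3.636-.5,170+(y+.5)/3.636-.5)
R=lambda x,y:(410+(x-399.5)/3.077-.5,170+(y+.5)/3.077-.5)
O3=np.array([.4933,-.2952]);O2=(np.array([.5441,.3045])+np.array([.4707,.2877]))/2
c,s=np.cos(np.radians(12.9)),np.sin(np.radians(12.9));O2=O2-.0065*np.array([c,s]);print(O2)
print('cage',fr(O3,13.6,ray(cft,[R(560,136),R(696,100)],.074)))
print('cap',fr(O3,13.6,ray(cft,[R(577,267)],.032)))
print('bh',fr(O3,13.6,ray(cft,[R(740,235)],.071)))
print('cam corners',fr(O2,12.9,ray(cft,[L(93,288),L(265,242),L(287,335),L(115,382)],.034)))
print('prism base',fr(O2,12.9,ray(cft,[L(128,170),L(137,228),L(260,187)],.006)), 'ridge pt',fr(O2,12.9,ray(cft,[L(215,145)],.0406)))
t=cv2.imread('pics/top0.png').astype(int);u=cv2.imread('pics/t21.png').astype(int);d=abs(t-u).max(2)
print('knob diff',(d[197:213,260:277]>40).sum(),'batt diff',(d[192:213,392:411]>40).sum())
im=cv2.imread('pics/t21.png');cv2.imwrite('pics/p22.png',cv2.resize(im[195:245,150:230],None,fx=9,fy=9,interpolation=cv2.INTER_CUBIC))
"
```

```text
[0.50106405 0.29464887]
cage [[44.3, 42.9], [43.0, -46.5]]
cap [[-35.2, 45.4]]
bh [[-43.1, -42.9]]
cam corners [[-7.0, 44.4], [-6.5, -51.2], [-59.2, -52.9], [-59.9, 41.5]]
prism base [[60.5, 23.9], [26.0, 24.9], [31.1, -47.6]] ridge pt [[52.2, -36.7]]
knob diff 0 batt diff 0
```

View pics/p22.png

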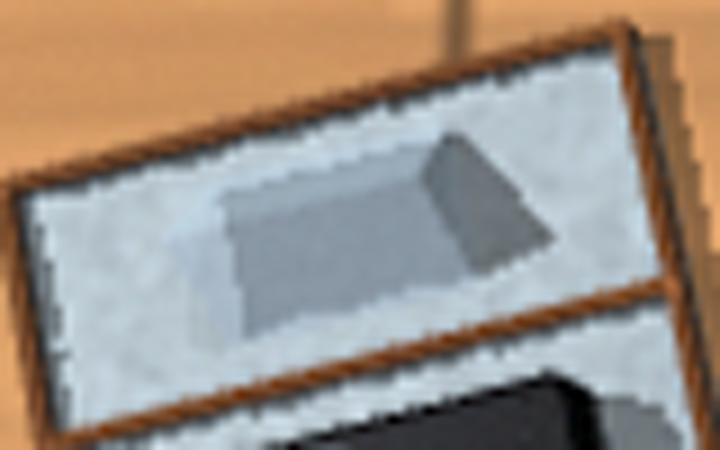

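```bash
python3 -c "
from h import *
s=read_state();print(s['t'],np.abs(s['qd']).max(),s['ft_force']);print(close_job())"
```

```text
33.85 0.01282124780943525 [ 0.92598704 -0.45003181  1.11993929]
the job is handed in; nothing more can be done
None
```

Both kits are made up and the job is handed in at t = 33.9 s. All five things were gripped and released at the first try.

The last top-view check gave these places in the tray frames, in mm:

| Thing | Bay | Measured x, y | Allowed x, y |
|---|---|---|---|
| Cage | tray3, long | 43.6, −2 | 25 to 61, ±36 |
| Rear cap | tray3, square | −35, +45 | −51 to −19, 27 to 63 |
| Ball head | tray3, other square | −43, −43 | −58 to −12, −70 to −20 |
| Camera | tray2, wide | −33, −5 | −48 to −14, ±25 |
| Prism | tray2, narrow | about 44, 0 | 32 to 56, ±45 |

- **Prism:** its outline is blurred in the top view by the clear glass and its shadow, and the few corner points I read there did not make a clean rectangle. I took its place from the release pose; the gaps to the divider and the lip look about equal in the picture.
- **Height and tilt:** I checked these only by eye, and everything looks flat, upright and clear of the lips.
- **Battery and knob:** their areas show no pixel change from the first picture.
- **Arm:** it was parked clear at hand-in, with no contact force showing. Force read at the end of each move peaked at about 10 N, when the fingers closed.

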